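Open the large tool chest in the slip-casting studio

TASK

Two latched metal tool chests stand on the casting bench. On the larger one, pull up the steel paddle in the notch at the front of its lid to trip the latch, and go on raising until the lid stands at least 45 degrees open; then let go, and the lid stays up. Leave the small chest shut.

Things in the scene. Friction and masses are not known exactly. Their poses are not given: they have to be found in the camera images.
- chest: the larger chest: grey metal box fixed to the bench, 240 mm front to back, 220 wide, 130 high, its upper 55 mm the lid. Origin: centre of its underside; x points from front to back, y to its left, z up; the front faces the robot within about 15 degrees. Lid hinge line: along y, at x +120, z 75 mm. Notch in the lid's front edge: 124 mm wide, 85 long, 51 deep, open above and in front.
- chest_pull (a point): centre of the bar at the free front end of the large chest's paddle: round steel rod 16 mm thick, 44 long, along y; shut, it is at x -112, z 122 mm of the chest, 40 mm free beside each end and 35 below. Pinch it across its ends from straight above (it turns in the grip) or hook it from below. A plate 36 mm wide joins it to the paddle's axis, 60 mm behind, level with it. Axes as the chest's, tilting with the paddle.
- chest_paddle (a joint): angle of the large chest's paddle in its lid, rad: 0 flat and latched, 0.7 at its upper stop. Pulling the bar up against a light spring (0.12 to 0.23 N m) trips the latch at about 0.3; until then the lid is held shut. It springs back flat when let go.
- chest_lid (a joint): angle of the large chest's lid, rad: 0 shut, grows as its front rises, stop at 1.4. A stiff hinge at the back: it takes about 10 N upwards at the bar to raise, and it stays where it is left. The paddle and its bar ride on the lid, so after the latch trips the bar follows an arc about the lid's hinge line.
- small_chest_lid (a joint): angle of the lid of the small chest, rad: 0 shut. The small chest is of the same make with the same kind of paddle, but 170 mm front to back, 140 wide and 100 high, fixed to the bench. It is to stay shut.

How it is judged (in metres and radians):
On the way, in this order (a step that is already met when the one before it is completed fails the run):
1. the large chest's paddle is pulled up past its latch point (value of joint chest_paddle above 0.3 rad), for 0.1 s.
2. the large chest's lid is raised to 45 degrees (0.75 rad counts) (value of joint chest_lid above 0.75 rad), for 0.2 s.
At the end, for the whole second after the job is handed in: The large chest's lid stands open at 45 degrees or more (over 0.75 rad counts), at rest and let go, and the small chest is shut (under 0.05 rad) (value of joint chest_lid above 0.75 rad and velocity of joint chest_lid between -0.05 and 0.05 rad/s and value of joint small_chest_lid below 0.05 rad); the robot touches nothing.
It fails at once if the small chest is opened (over 0.1 rad) (value of joint small_chest_lid above 0.1 rad).
It also fails if it takes over 38 s, if anything falls off the work surface, if the arm or the gripper's body presses on something with over 40 N, if the wrist force passes 120 N, or if a joint passes its speed limit or range.

ROBOT

A 6-joint arm with a two-finger parallel gripper is mounted at the origin on the work surface. World frame = base frame: x ahead of the robot, y to its left, z up, the work surface at z = 0. Lengths are in mm, angles in rad, forces in N, time in s.
With the tool pointing down it reaches from about 275 to 750 mm from the base axis. Payload 10.2 kg.
Tool frame: the origin (TCP) lies at the very end of the fingers, on their centre line; the grasp point (between the pads) lies 19 mm behind it; z points along the fingers, y is the direction in which the jaws open and shut (so a half turn about z gives the same grasp; the last joint's range is limited). The gripper opens to 85 mm and grips with 20 to 120 N. Pads are 22 mm wide; open, the fingers measure 114 mm over their backs; the gripper's body (76 mm by 85 mm) begins 54 mm behind the grasp point. The pads swing forward as they close: fully open they stand 13 mm farther back than shut.
Start: joints at [0.933, 0.313, 1.498, -0, 1.331, -0.223], TCP at [211.592, 480.479, 231.294] pointing down, gripper open.
Joint ranges: [-2.94, 2.94], [-0.97, 2.17], [0.19, 2.56], [-1.23, 4.37], [0.02, 3.11], [-2.88, 2.88]. Speed limits (rad/s): [2.39, 2.39, 3.01, 3.14, 3.14, 3.14].

INTERFACE

Orientations are given as a unit quaternion [w, x, y, z].
In Python, from rig import sensors, imaging, ctrl gives the robot as it stands.
- The arm moves only by the shell command python3 -m creep 'ROWS' [FORCE]. ROWS is JSON, a list of rows, each an object with "grip": the finger opening in mm, from 0 to 85.4; "linear": the shift along the tool's x, y, z in mm, a list of three; "rot": the turn, a rotation vector about the tool's x, y, z in rad, a list of three. A call has 1 to 12 rows; each row shifts and turns the commanded pose from where the row before left it, along the tool's axes as they then stand; what a row does not reach is not made up. A row lasts 1/12 s, in which the tool goes at most 41.7 mm and 7.16 degrees, less where a joint would pass 70% of its speed; a pose out of reach is approached as far as the arm can. A call with a gripper value outside its range is refused whole. The fingers move at their own pace and stop on an object; FORCE is the grip in N (left out, the last holds). Time passes only in rows, so rows that do not move let the fingers close. It gives the time, the measured TCP pose, the force and the opening at its end, in the units of the state.
- sensors.sense(): the state, without advancing time (a new reading comes with each control period).
- imaging.capture(name): name is "scene" or "top" or "wrist"; returns (picture, depth): 384x512x3 uint8, red, green, blue; 384x512 float32, mm along the optical axis (not along the pixel's ray), 0 where there is no reading.
- imaging.camera_params(name): a dict with "intrinsics" (3x3 intrinsics, pixels), "k1" (the pictures are not rectified: a ray, as slopes to the right and down, at radius r is drawn at 1 + k1 r^2 times it, then the intrinsics apply), "R" (3x3) and "t" (3): a world point X has camera coordinates R X + t. Camera axes: x right, y down, z forward; pixel columns grow to the right and rows downward; lengths in mm; the calibration is good to about 2 mm. A picture is of the moment at which its call begins: read the wrist's pose just before it. camera_params takes no time and is no camera call; for the wrist camera it gives the pose at the moment of the call.
- ctrl.finish_job(): hands the job in, once; it reports no verdict.
The state is a dict: "time_s": time; "joints": joint angles; "dq": joint speeds; "tau": joint torques, N m; "eef_pos": TCP position; "ee_rot": TCP orientation; "force": force on the tool from outside, world axes, zero at the start; "wrist_torque": the same for the moment, N m; "grip_width": opening from 0.0 (shut) to 1.0 (fully open).
Only numpy, scipy, OpenCV 4.12 (cv2) and the standard library are available. Lean on these libraries where they do the work, as an engineer would, in place of code of your own. Each camera call takes 0.05 s, during which the arm holds its last target.

## Working session

There is one attempt and no reset: what is moved stays moved. The work goes in short steps, Python scripts to look and compute and a shell command to move; the robot and the scene stay as the last step left them, time stands still between calls to the robot, and variables do not carry over. Pictures are saved under pics/ and viewed, and the job is handed in when it is done.

```bash
ls; mkdir -p pics; python3 - <<'E'
from rig import sensors, imaging, ctrl
import cv2, numpy as np
s=sensors.sense(); print(s)
for n in ("scene","top"):
    p,d=imaging.capture(n); cv2.imwrite(f"pics/{n}0.png",p[:,:,::-1]); np.save(f"pics/{n}0.npy",d)
    c=imaging.camera_params(n); print(n,c)
E
```

```text
pics
{'time_s': 0.0, 'joints': array([ 9.32596392e-01,  3.13473482e-01,  1.49842235e+00,  6.97359571e-06,
        1.33101557e+00, -2.23365009e-01]), 'dq': array([ 0.00050612, -0.00165069, -0.00017061, -0.00091211, -0.00141947,
        0.00016252]), 'tau': array([-1.33855992e-03, -4.12274909e+01, -2.59728670e+01, -3.48667090e-04,
        4.37758208e-03,  9.47535256e-06]), 'eef_pos': array([211.43279251, 480.26483657, 230.72861215]), 'ee_rot': array([-2.78418936e-04,  2.05934175e-01,  9.78565624e-01, -5.97717188e-04]), 'force': array([ 0.97063095, -0.08652876,  0.20022323]), 'wrist_torque': array([ 0.03479634, -0.00997626, -0.03537049]), 'grip_width': 0.9973802796644227}
scene {'intrinsics': array([[355.16012968,   0.        , 251.9495442 ],
       [  0.        , 355.16012968, 191.81727501],
       [  0.        ,   0.        ,   1.        ]]), 'k1': -0.009957612336166502, 'R': array([[ 0.55474118,  0.83186388, -0.01627005],
       [ 0.6885022 , -0.46994192, -0.55237607],
       [-0.46714767,  0.29522379, -0.83343624]]), 't': array([-323.58721587, -368.23908377, 1339.71035846])}
top {'intrinsics': array([[375.53149813,   0.        , 251.36550341],
       [  0.        , 375.53149813, 194.81407053],
       [  0.        ,   0.        ,   1.        ]]), 'k1': -0.11415514489677672, 'R': array([[-0.07008104, -0.99751738, -0.00690868],
       [-0.96941222,  0.06973631, -0.23532275],
       [ 0.23522032, -0.00979431, -0.97189273]]), 't': array([ 17.8196067 , 616.53170776, 954.57924442])}
```

View pics/scene0.png

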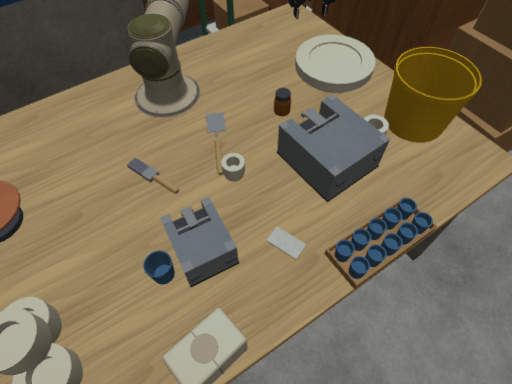

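View pics/top0.png

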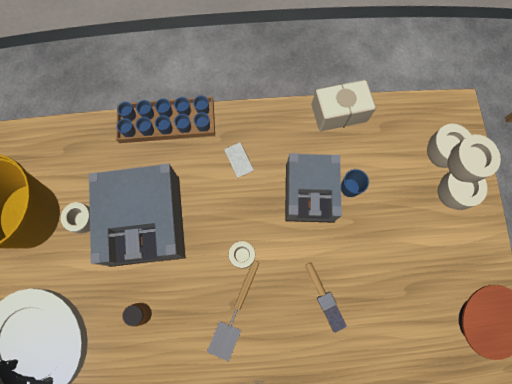

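The top view shows the large chest at about (137,215), its paddle at about (132,245). The small chest is at (314,188). I'll enlarge the large one.

```bash
cat > h.py <<'E'
import numpy as np, cv2
from rig import sensors, imaging
def pix2world(c,u,v,depth=None,z=None):
    K=c['intrinsics']; k=c['k1']
    p=cv2.undistortPoints(np.array([[[u,v]]],float),K,np.array([k,0,0,0.]))[0,0]
    r=np.array([p[0],p[1],1.]); R=c['R']; t=c['t']
    if depth is not None: return R.T@(r*depth-t)
    o=-R.T@t; d=R.T@r
    return o+d*(z-o[2])/d[2]
def w2p(c,X):
    q=c['R']@np.asarray(X,float)+c['t']; s=q[:2]/q[2]; s=s*(1+c['k1']*(s@s))
    return (c['intrinsics']@np.array([s[0],s[1],1]))[:2]
E
python3 - <<'E'
import cv2
p=cv2.imread('pics/top0.png')[155:280,75:200]; cv2.imwrite('pics/top0c.png',cv2.resize(p,None,fx=4.8,fy=4.8,interpolation=cv2.INTER_CUBIC))
p=cv2.imread('pics/scene0.png')[90:200,265:395]; cv2.imwrite('pics/scene0c.png',cv2.resize(p,None,fx=5,fy=5,interpolation=cv2.INTER_CUBIC))
E
```

```text
(no output)
```

View pics/top0c.png

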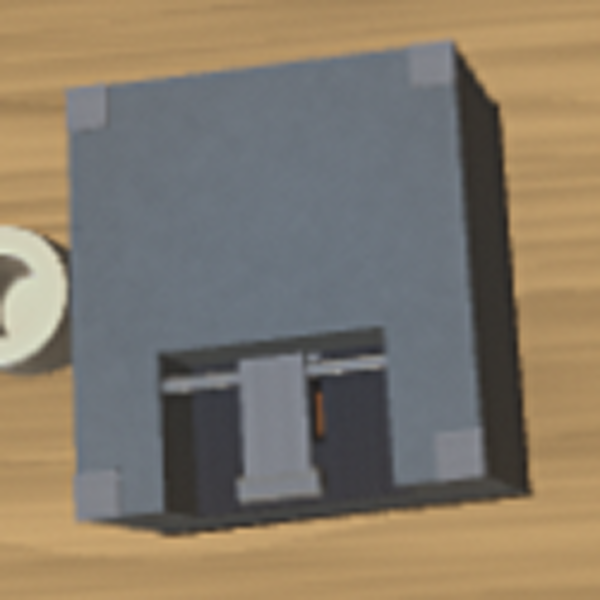

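View pics/scene0c.png

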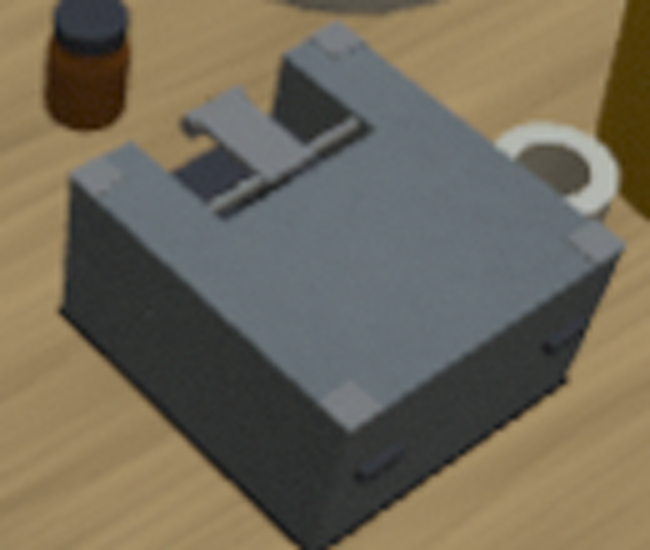

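```bash
python3 - <<'E'
from h import *
from scipy.optimize import least_squares
T=imaging.camera_params('top'); S=imaging.camera_params('scene')
top={'BL':(68,90),'BR':(453,42),'FR':(486,476),'FL':(78,522)}
sc={'FL':(338,22),'FR':(70,180),'BR':(350,432),'BL':(622,245)}
L={'BL':(120,110),'BR':(120,-110),'FR':(-120,-110),'FL':(-120,110)}
tp={k:(75+u/4.8-.4,155+v/4.8-.4) for k,(u,v) in top.items()}
sp={k:(265+u/5-.4,90+v/5-.4) for k,(u,v) in sc.items()}
for k in tp: print(k,pix2world(T,*tp[k],z=130).round(1),pix2world(S,*sp[k],z=130).round(1))
def W(p,l):
    c,s=np.cos(p[2]),np.sin(p[2]); return np.array([p[0]+c*l[0]-s*l[1],p[1]+s*l[0]+c*l[1],l[2]])
def res(p,w=(1,1)):
    r=[]
    for k in L:
        r+=list(w[0]*(w2p(T,W(p,(*L[k],130)))-tp[k]))+list(w[1]*(w2p(S,W(p,(*L[k],130)))-sp[k]))
    return r
for w in((1,0),(0,1),(1,1)):
    r=least_squares(res,[450,350,0],args=(w,),x_scale=[100,100,1]); print(w,r.x,r.cost)
p=r.x; np.save('chest.npy',p)
print('pull',W(p,(-112,0,122)),'hinge',W(p,(120,0,75)), 'yaw deg',np.degrees(p[2]))
print(w2p(T,W(p,(-112,0,122))), pix2world(T,75+279/4.8-.4,155+487/4.8-.4,z=128))
E
```

```text
BL [693.3 406.8 130. ] [692.9 407.1 130. ]
BR [704.2 187.1 130. ] [706.  188.7 130. ]
FR [464.3 174.4 130. ] [469.9 174.1 130. ]
FL [452.9 394.7 130. ] [455.1 397.  130. ]
(1, 0) [5.78627660e+02 2.90730287e+02 5.12121782e-02] 0.030760479273378317
(0, 1) [5.80743853e+02 2.91670712e+02 5.52972957e-02] 0.7494208290563685
(1, 1) [5.79552134e+02 2.91289226e+02 5.29918119e-02] 1.4951774548222714
pull [467.7093529  285.35691999 122.        ] hinge [699.38368579 297.64526726  75.        ] yaw deg 3.0362071713107563
[133.49734103 255.35435678] [465.45883554 285.47280443 128.        ]
```

```bash
cat >> h.py <<'E'
from scipy.spatial.transform import Rotation as Ro
def rot(s): q=s['ee_rot']; return Ro.from_quat([q[1],q[2],q[3],q[0]])
def plan(target,R=None):
    s=sensors.sense(); r=rot(s) if R is None else R
    return r.inv().apply(np.array(target)-s['eef_pos'])
def Rt(yaw,pitch=0):
    # tool down, y along chest y; x = -chest x
    c,s=np.cos(yaw),np.sin(yaw)
    M=np.array([[-c,-s,0],[-s,c,0],[0,0,-1.]]).T
    return Ro.from_matrix(M)*Ro.from_rotvec([0,pitch,0])
E
python3 -m creep '[{"grip":85,"linear":[0,0,0],"rot":[0,0,-0.117]},{"grip":75,"linear":[0,0,0],"rot":[0,0,-0.117]},{"grip":65,"linear":[0,0,0],"rot":[0,0,-0.117]},{"grip":62,"linear":[0,0,0],"rot":[0,0,-0.117]}]'
python3 - <<'E'
from h import *
p=np.load('chest.npy'); s=sensors.sense(); R=Rt(p[2])
print((rot(s).inv()*R).as_rotvec(), plan((468,285.4,200)), s['grip_width'])
E
```

```text
time_s: 0.43
eef_pos: [211.5, 480.4, 231.0]
ee_rot: [-0.0, -0.029, 1.0, -0.0]
force: [-0.1, -0.3, -1.1]
grip_width: 0.727
[-0.00062181 -0.00048789  0.00601322] [-244.57527616 -209.7206881    30.966031  ] 0.7271243409868096
```

```bash
python3 -m creep '[{"grip":62,"linear":[-24.5,-21,0],"rot":[0,0,0.006]},{"grip":62,"linear":[-24.5,-21,0],"rot":[0,0,0]},{"grip":62,"linear":[-24.5,-21,0],"rot":[0,0,0]},{"grip":62,"linear":[-24.5,-21,0],"rot":[0,0,0]},{"grip":62,"linear":[-24.5,-21,0],"rot":[0,0,0]},{"grip":62,"linear":[-24.5,-21,0],"rot":[0,0,0]},{"grip":62,"linear":[-24.5,-21,0],"rot":[0,0,0]},{"grip":62,"linear":[-24.5,-21,0],"rot":[0,0,0]},{"grip":62,"linear":[-24.5,-21,0],"rot":[0,0,0]},{"grip":62,"linear":[-24.5,-21,0],"rot":[0,0,0]},{"grip":62,"linear":[0,0,0],"rot":[0,0,0]},{"grip":62,"linear":[0,0,0],"rot":[0,0,0]}]'
python3 - <<'E'
from h import *
p=np.load('chest.npy'); s=sensors.sense(); R=Rt(p[2])
print(s['joints'],(rot(s).inv()*R).as_rotvec(), plan((468,285.4,200)))
c=imaging.camera_params('wrist')
im,d=imaging.capture('wrist'); cv2.imwrite('pics/w1.png',im[:,:,::-1]); np.save('pics/w1.npy',d); np.savez('pics/w1c.npz',**c)
def W(l):
    cc,ss=np.cos(p[2]),np.sin(p[2]); return np.array([p[0]+cc*l[0]-ss*l[1],p[1]+ss*l[0]+cc*l[1],l[2]])
for l in ((-120,22,130),(-112,22,122),(-112,-22,122),(-112,0,130),(-120,62,130),(-120,-62,130),(-35,62,130),(-35,-62,130)): print(l,w2p(c,W(l)).round(1))
E
```

```text
time_s: 1.43
eef_pos: [467.0, 281.5, 230.7]
ee_rot: [-0.001, -0.022, 1.0, -0.0]
force: [-0.9, 0.5, 0.9]
grip_width: 0.727
[ 3.27504642e-01  3.58735267e-01  1.43602659e+00  1.29965633e-04
  1.34807196e+00 -1.28816340e+00] [-0.00021945 -0.00122816 -0.00814888] [-1.25947462  3.85144424 30.6483002 ]
(-120, 22, 130) [291.3 185.7]
(-112, 22, 122) [290.3 191.4]
(-112, -22, 122) [243.  191.8]
(-112, 0, 130) [266.7 194.4]
(-120, 62, 130) [336.1 185.4]
(-120, -62, 130) [197.5 186.5]
(-35, 62, 130) [329.8 267.5]
(-35, -62, 130) [204.4 268.5]
```

View pics/w1.png

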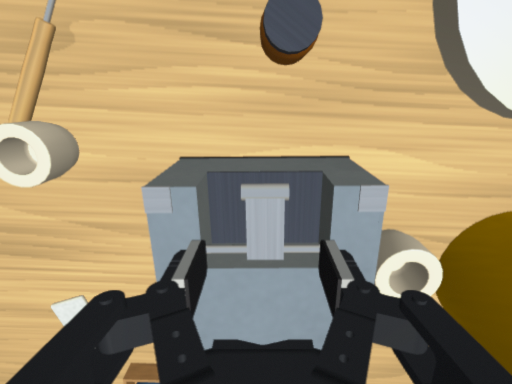

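The wrist view shows the bar from (242,191) to (289,191), where the model predicts 243–290. The pose is right to about 1 mm, so I'll descend.

```bash
python3 -m creep '[{"grip":64,"linear":[-1.2,3.2,10],"rot":[0,0,-0.008]},{"grip":64,"linear":[0,0,15],"rot":[0,0,0]},{"grip":64,"linear":[0,0,15],"rot":[0,0,0]},{"grip":64,"linear":[0,0,15],"rot":[0,0,0]},{"grip":64,"linear":[0,0,15],"rot":[0,0,0]},{"grip":64,"linear":[0,0,15],"rot":[0,0,0]},{"grip":64,"linear":[0,0,15],"rot":[0,0,0]},{"grip":64,"linear":[0,0,15],"rot":[0,0,0]},{"grip":64,"linear":[0,0,10],"rot":[0,0,0]},{"grip":64,"linear":[0,0,4],"rot":[0,0,0]},{"grip":64,"linear":[0,0,0],"rot":[0,0,0]}]'
python3 - <<'E'
from h import *
im,d=imaging.capture('wrist'); cv2.imwrite('pics/w2.png',im[:,:,::-1])
E
```

```text
time_s: 2.4
eef_pos: [466.6, 286.1, 101.4]
ee_rot: [-0.001, -0.028, 1.0, -0.0]
force: [0.3, -1.0, -0.4]
grip_width: 0.749
```

View pics/w2.png

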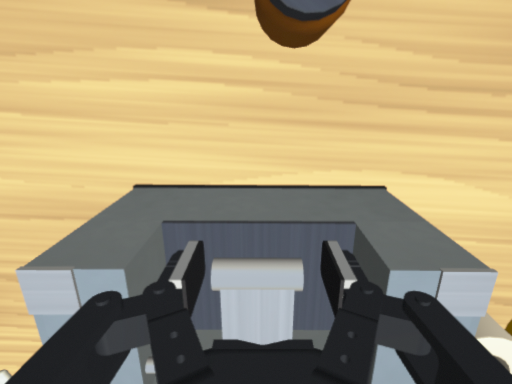

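The bar spans columns 211–303, the pads 203–322, so the pads sit about 2 mm too far to +y. I'll shift and close.

```bash
python3 -m creep '[{"grip":64,"linear":[-1,-2,0],"rot":[0,0,0.004]},{"grip":55,"linear":[0,0,0],"rot":[0,0,0]},{"grip":36,"linear":[0,0,0],"rot":[0,0,0]},{"grip":36,"linear":[0,0,0],"rot":[0,0,0]},{"grip":36,"linear":[0,0,0],"rot":[0,0,0]},{"grip":36,"linear":[0,0,0],"rot":[0,0,0]}]' 60
python3 - <<'E'
from h import *
print(sensors.sense())
im,d=imaging.capture('wrist'); cv2.imwrite('pics/w3.png',im[:,:,::-1])
E
```

```text
time_s: 2.95
eef_pos: [468.8, 283.6, 103.0]
ee_rot: [0.001, -0.026, 1.0, -0.0]
force: [-1.9, -2.4, 6.6]
grip_width: 0.498
{'time_s': 2.95, 'joints': array([ 3.30361585e-01,  4.94291703e-01,  1.59033472e+00, -4.49150014e-04,
        1.05597722e+00, -1.29141721e+00]), 'dq': array([-0.00101191, -0.00093456, -0.00141892,  0.00094561, -0.00180165,
       -0.00065561]), 'tau': array([ 7.99807906e-01, -4.28826427e+01, -2.14938819e+01,  4.17816779e-01,
       -4.72523756e-01,  5.87208982e-03]), 'eef_pos': array([468.82215578, 283.61558932, 103.02437206]), 'ee_rot': array([ 5.30390287e-04, -2.55989126e-02,  9.99672153e-01, -3.80691906e-05]), 'force': array([-1.88940636, -2.36479426,  6.58356041]), 'wrist_torque': array([-0.37637104,  0.19202911,  0.00266755]), 'grip_width': 0.4982811408059876}
```

View pics/w3.png

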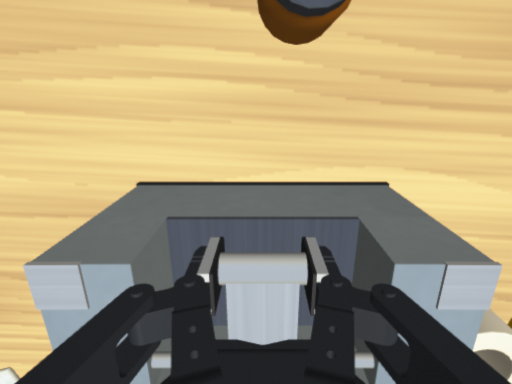

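```bash
cat > plan.py <<'E'
from h import *
p=np.load('chest.npy'); s=sensors.sense()
cy,sy=np.cos(p[2]),np.sin(p[2])
def B(phi,th):
    v=np.array([-52-60*np.cos(phi)-120,122+60*np.sin(phi)-75])
    c,s_=np.cos(th),np.sin(th)   # front (-x) rises
    return np.array([120+c*v[0]+s_*v[1], 75-s_*v[0]+c*v[1]])
def tcp(phi,th,tilt,g=19):
    b=B(phi,th); return b+g*np.array([np.sin(tilt),-np.cos(tilt)])
seq=[(f,0,0) for f in (0,.12,.24,.36,.48,.6,.7)]+[(.7,t,min(.35,t*.4)) for t in np.arange(.06,1.0,.06)]
for a,b in zip(seq[:-1],seq[1:]):
    A=tcp(*a);C=tcp(*b);d=C-A;t=a[2]
    # tool z=(sin t,-cos t), tool x=(-cos t,-sin t) in (chest x,z)
    print(np.round(b,3),'lin x %.1f z %.1f rot y %.3f'%(d@[-np.cos(t),-np.sin(t)],d@[np.sin(t),-np.cos(t)],-(b[2]-a[2])),C.round(0))
E
python3 plan.py
```

```text
[0.12 0.   0.  ] lin x -0.4 z -7.2 rot y 0.000 [-112.  110.]
[0.24 0.   0.  ] lin x -1.3 z -7.1 rot y 0.000 [-110.  117.]
[0.36 0.   0.  ] lin x -2.1 z -6.9 rot y 0.000 [-108.  124.]
[0.48 0.   0.  ] lin x -2.9 z -6.6 rot y 0.000 [-105.  131.]
[0.6 0.  0. ] lin x -3.7 z -6.2 rot y 0.000 [-102.  137.]
[0.7 0.  0. ] lin x -3.6 z -4.8 rot y 0.000 [-98. 142.]
[0.7   0.06  0.024] lin x -6.0 z -12.9 rot y -0.024 [-92. 155.]
[0.7   0.12  0.048] lin x -7.0 z -12.4 rot y -0.024 [-85. 167.]
[0.7   0.18  0.072] lin x -8.1 z -11.8 rot y -0.024 [-78. 179.]
[0.7   0.24  0.096] lin x -9.0 z -11.1 rot y -0.024 [-69. 191.]
[0.7  0.3  0.12] lin x -9.9 z -10.4 rot y -0.024 [-61. 202.]
[0.7   0.36  0.144] lin x -10.8 z -9.5 rot y -0.024 [-51. 213.]
[0.7   0.42  0.168] lin x -11.5 z -8.6 rot y -0.024 [-41. 223.]
[0.7   0.48  0.192] lin x -12.2 z -7.7 rot y -0.024 [-30. 233.]
[0.7   0.54  0.216] lin x -12.8 z -6.7 rot y -0.024 [-19. 242.]
[0.7  0.6  0.24] lin x -13.3 z -5.6 rot y -0.024 [ -7. 250.]
[0.7   0.66  0.264] lin x -13.8 z -4.5 rot y -0.024 [  5. 258.]
[0.7   0.72  0.288] lin x -14.1 z -3.4 rot y -0.024 [ 18. 265.]
[0.7   0.78  0.312] lin x -14.3 z -2.2 rot y -0.024 [ 31. 271.]
[0.7   0.84  0.336] lin x -14.5 z -1.0 rot y -0.024 [ 45. 276.]
[0.7  0.9  0.35] lin x -14.3 z 0.1 rot y -0.014 [ 58. 281.]
[0.7  0.96 0.35] lin x -14.0 z 1.2 rot y -0.000 [ 72. 285.]
```

```bash
python3 -m creep '[{"grip":36,"linear":[-0.4,0,-7.2],"rot":[0,0,0]},{"grip":36,"linear":[-1.3,0,-7.1],"rot":[0,0,0]},{"grip":36,"linear":[-2.1,0,-6.9],"rot":[0,0,0]},{"grip":36,"linear":[-2.9,0,-6.6],"rot":[0,0,0]},{"grip":36,"linear":[-3.7,0,-6.2],"rot":[0,0,0]},{"grip":36,"linear":[0,0,0],"rot":[0,0,0]},{"grip":36,"linear":[0,0,0],"rot":[0,0,0]}]'
python3 - <<'E'
from h import *
im,d=imaging.capture('wrist'); cv2.imwrite('pics/w4.png',im[:,:,::-1])
E
```

```text
time_s: 3.58
eef_pos: [476.8, 284.1, 136.3]
ee_rot: [-0.003, -0.026, 1.0, -0.001]
force: [-10.9, -2.2, -0.6]
grip_width: 0.504
```

View pics/w4.png

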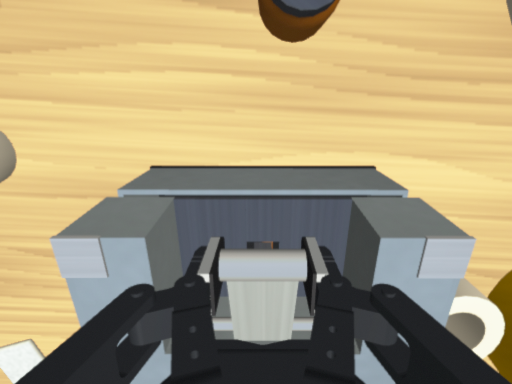

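The wrist view shows the bar still gripped at (263,265). A gap now shows at the front, rows 170–195, so the lid may be starting to lift. I'll check from the scene camera.

```bash
python3 - <<'E'
from h import *
im,d=imaging.capture('scene'); cv2.imwrite('pics/s4.png',cv2.resize(im[70:210,250:410,::-1],None,fx=4.5,fy=4.2,interpolation=cv2.INTER_CUBIC))
E
```

```text
(no output)
```

View pics/s4.png

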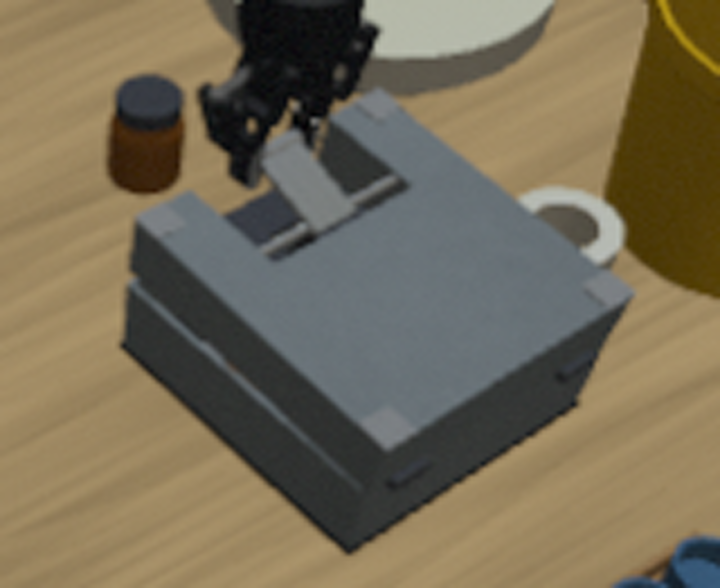

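```bash
cat > est.py <<'E'
from h import *
from scipy.optimize import brentq
p=np.load('chest.npy'); cc,ss=np.cos(p[2]),np.sin(p[2])
S=imaging.camera_params('scene'); T=imaging.camera_params('top')
def W(l): return np.array([p[0]+cc*l[0]-ss*l[1],p[1]+ss*l[0]+cc*l[1],l[2]])
def lid(x,y,z,th):
    a,b=x-120,z-75; c,s=np.cos(th),np.sin(th); return W((120+c*a+s*b,y,75-s*a+c*b))
def corners(cam,th): return {n:w2p(cam,lid(x,y,130,th)).round(1) for n,x,y in (('FR',-120,-110),('FL',-120,110),('BR',120,-110),('NFR',-120,-62),('NBR',-35,-62),('NBL',-35,62))}
E
python3 - <<'E'
from est import *
for th in (0,.03,.06,.09): print(th,corners(S,th))
import sys; sys.argv=['']
def Bz(phi,th):
    v=np.array([-52-60*np.cos(phi)-120,122+60*np.sin(phi)-75]); return 75-np.sin(th)*v[0]+np.cos(th)*v[1]
for th in (0,.03,.05,.06,.07,.09):
    try: print(th,brentq(lambda f:Bz(f,th)-155.3,-.2,1))
    except Exception as e: print(e)
f=lambda u,v:(round(250+u/4.5-.4,1),round(70+v/4.2-.4,1))
print(f(135,218),f(377,90),f(393,450),f(270,262),f(407,185))
E
```

```text
0 {'FR': array([278. , 124.6]), 'FL': array([331.4,  94.1]), 'BR': array([334.2, 176. ]), 'NFR': array([290.3, 117.6]), 'NBR': array([309., 134.]), 'NBL': array([339.4, 115.6])}
0.03 {'FR': array([278.5, 123.2]), 'FL': array([332.2,  92.6]), 'BR': array([334.6, 176.4]), 'NFR': array([290.8, 116.2]), 'NBR': array([309.6, 133.3]), 'NBL': array([340.1, 114.8])}
0.06 {'FR': array([279. , 121.9]), 'FL': array([333. ,  91.2]), 'BR': array([335. , 176.8]), 'NFR': array([291.4, 114.8]), 'NBR': array([310.2, 132.6]), 'NBL': array([340.8, 114.1])}
0.09 {'FR': array([279.6, 120.6]), 'FL': array([333.9,  89.8]), 'BR': array([335.4, 177.2]), 'NFR': array([292.1, 113.5]), 'NBR': array([310.8, 131.9]), 'NBL': array([341.6, 113.3])}
0 0.5883629661368616
0.03 0.45857192701300875
0.05 0.375422154524545
0.06 0.3346799439570714
0.07 0.29442868153855994
0.09 0.21523625517618228
(279.6, 121.5) (333.4, 91.0) (336.9, 176.7) (309.6, 132.0) (340.0, 113.6)
```

Corner positions put the lid at about 0.06 rad and the paddle at about 0.33, which is too close to 0.3. Grip friction is stopping the bar from turning. I'll lower the grip force and turn the tool with the paddle to bring the paddle well past 0.3.

```bash
python3 - <<'E'
from plan import tcp,np
print()
seq=[(.33+.06*i,.065,-.06*i) for i in range(7)]
for a,b in zip(seq[:-1],seq[1:]):
    d=tcp(*b)-tcp(*a);t=a[2]
    print(np.round(b,3),'lin x %.1f z %.1f rot y %.3f'%(d@[-np.cos(t),-np.sin(t)],d@[np.sin(t),-np.cos(t)],-(b[2]-a[2])))
E
```

```text
[0.12 0.   0.  ] lin x -0.4 z -7.2 rot y 0.000 [-112.  110.]
[0.24 0.   0.  ] lin x -1.3 z -7.1 rot y 0.000 [-110.  117.]
[0.36 0.   0.  ] lin x -2.1 z -6.9 rot y 0.000 [-108.  124.]
[0.48 0.   0.  ] lin x -2.9 z -6.6 rot y 0.000 [-105.  131.]
[0.6 0.  0. ] lin x -3.7 z -6.2 rot y 0.000 [-102.  137.]
[0.7 0.  0. ] lin x -3.6 z -4.8 rot y 0.000 [-98. 142.]
[0.7   0.06  0.024] lin x -6.0 z -12.9 rot y -0.024 [-92. 155.]
[0.7   0.12  0.048] lin x -7.0 z -12.4 rot y -0.024 [-85. 167.]
[0.7   0.18  0.072] lin x -8.1 z -11.8 rot y -0.024 [-78. 179.]
[0.7   0.24  0.096] lin x -9.0 z -11.1 rot y -0.024 [-69. 191.]
[0.7  0.3  0.12] lin x -9.9 z -10.4 rot y -0.024 [-61. 202.]
[0.7   0.36  0.144] lin x -10.8 z -9.5 rot y -0.024 [-51. 213.]
[0.7   0.42  0.168] lin x -11.5 z -8.6 rot y -0.024 [-41. 223.]
[0.7   0.48  0.192] lin x -12.2 z -7.7 rot y -0.024 [-30. 233.]
[0.7   0.54  0.216] lin x -12.8 z -6.7 rot y -0.024 [-19. 242.]
[0.7  0.6  0.24] lin x -13.3 z -5.6 rot y -0.024 [ -7. 250.]
[0.7   0.66  0.264] lin x -13.8 z -4.5 rot y -0.024 [  5. 258.]
[0.7   0.72  0.288] lin x -14.1 z -3.4 rot y -0.024 [ 18. 265.]
[0.7   0.78  0.312] lin x -14.3 z -2.2 rot y -0.024 [ 31. 271.]
[0.7   0.84  0.336] lin x -14.5 z -1.0 rot y -0.024 [ 45. 276.]
[0.7  0.9  0.35] lin x -14.3 z 0.1 rot y -0.014 [ 58. 281.]
[0.7  0.96 0.35] lin x -14.0 z 1.2 rot y -0.000 [ 72. 285.]

[ 0.39   0.065 -0.06 ] lin x -0.3 z -3.3 rot y 0.060
[ 0.45   0.065 -0.12 ] lin x -0.3 z -3.3 rot y 0.060
[ 0.51   0.065 -0.18 ] lin x -0.3 z -3.3 rot y 0.060
[ 0.57   0.065 -0.24 ] lin x -0.3 z -3.3 rot y 0.060
[ 0.63   0.065 -0.3  ] lin x -0.3 z -3.3 rot y 0.060
[ 0.69   0.065 -0.36 ] lin x -0.3 z -3.3 rot y 0.060
```

```bash
python3 -m creep '[{"grip":36,"linear":[1,0,0],"rot":[0,0,0]},{"grip":36,"linear":[0,0,0],"rot":[0,0,0]},{"grip":36,"linear":[-0.3,0,-3.3],"rot":[0,0.06,0]},{"grip":36,"linear":[-0.3,0,-3.3],"rot":[0,0.06,0]},{"grip":36,"linear":[-0.3,0,-3.3],"rot":[0,0.06,0]},{"grip":36,"linear":[-0.3,0,-3.3],"rot":[0,0.06,0]},{"grip":36,"linear":[-0.3,0,-3.3],"rot":[0,0.06,0]},{"grip":36,"linear":[0,0,0],"rot":[0,0,0]},{"grip":36,"linear":[0,0,0],"rot":[0,0,0]}]' 30
python3 - <<'E'
from est import *
im,d=imaging.capture('scene'); cv2.imwrite('pics/s5.png',cv2.resize(im[70:210,250:410,::-1],None,fx=5,fy=4.2,interpolation=cv2.INTER_CUBIC))
E
```

```text
time_s: 4.43
eef_pos: [480.1, 284.3, 152.4]
ee_rot: [-0.152, -0.026, 0.988, -0.004]
force: [-9.0, -2.9, -5.1]
grip_width: 0.497
```

View pics/s5.png

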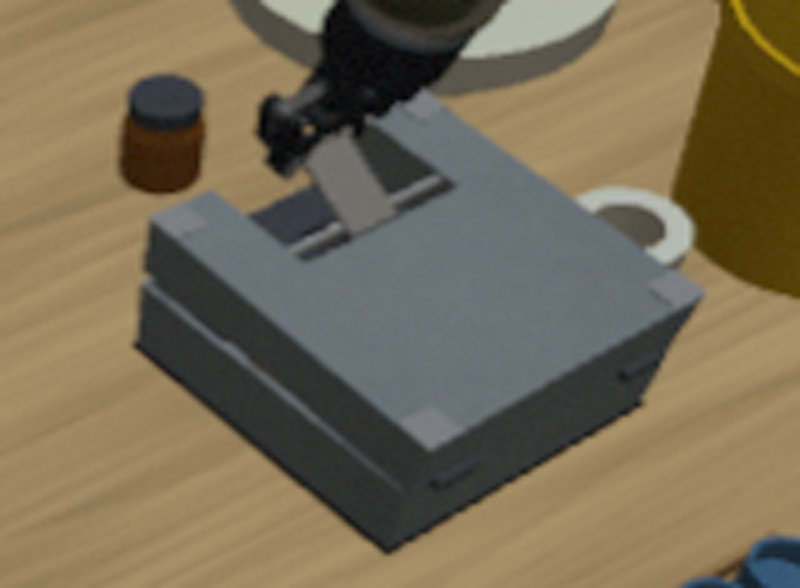

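The paddle is now clearly raised, to about 0.6, with the lid still at about 0.06. Next I raise the lid along its arc.

```bash
sed -i '/^seq=/,$d' plan.py; python3 - <<'E'
from plan import *
b=np.array([cy*(s['eef_pos'][0]-p[0])+sy*(s['eef_pos'][1]-p[1]),s['eef_pos'][2]])
print('now',b,'model',tcp(.63,.065,-.3),tcp(.66,.065,-.3))
seq=[(.63,.065,-.3),(.7,.09,-.28)]+[(.7,.09+.06*i,-.28+.04*i) for i in range(1,15)]
for a,b in zip(seq[:-1],seq[1:]):
    A=tcp(*a);C=tcp(*b);d=C-A;t=a[2]
    print(np.round(b,3),'lin x %.1f z %.1f rot y %.3f'%(d@[-np.cos(t),-np.sin(t)],d@[np.sin(t),-np.cos(t)],-(b[2]-a[2])),C.round(0))
E
```

```text
now [-99.65394579 152.38384202] model [-100.28203472  153.34460961] [-99.10877793 154.7096098 ]
[ 0.7   0.09 -0.28] lin x -3.0 z -9.6 rot y -0.020 [-95. 162.]
[ 0.7   0.15 -0.24] lin x -3.8 z -13.7 rot y -0.040 [-87. 174.]
[ 0.7   0.21 -0.2 ] lin x -5.1 z -13.4 rot y -0.040 [-79. 186.]
[ 0.7   0.27 -0.16] lin x -6.4 z -12.9 rot y -0.040 [-70. 197.]
[ 0.7   0.33 -0.12] lin x -7.7 z -12.2 rot y -0.040 [-61. 208.]
[ 0.7   0.39 -0.08] lin x -8.9 z -11.5 rot y -0.040 [-50. 218.]
[ 0.7   0.45 -0.04] lin x -10.0 z -10.6 rot y -0.040 [-40. 228.]
[0.7  0.51 0.  ] lin x -11.0 z -9.7 rot y -0.040 [-28. 237.]
[0.7  0.57 0.04] lin x -11.9 z -8.6 rot y -0.040 [-16. 246.]
[0.7  0.63 0.08] lin x -12.7 z -7.4 rot y -0.040 [ -4. 254.]
[0.7  0.69 0.12] lin x -13.4 z -6.2 rot y -0.040 [  9. 261.]
[0.7  0.75 0.16] lin x -13.9 z -4.9 rot y -0.040 [ 22. 267.]
[0.7  0.81 0.2 ] lin x -14.3 z -3.6 rot y -0.040 [ 36. 273.]
[0.7  0.87 0.24] lin x -14.6 z -2.2 rot y -0.040 [ 49. 278.]
[0.7  0.93 0.28] lin x -14.8 z -0.8 rot y -0.040 [ 64. 283.]
```

```bash
python3 -m creep '[{"grip":36,"linear":[-2.5,0,-9.6],"rot":[0,-0.02,0]},{"grip":36,"linear":[-3.8,0,-13.7],"rot":[0,-0.04,0]},{"grip":36,"linear":[-5.1,0,-13.4],"rot":[0,-0.04,0]},{"grip":36,"linear":[-6.4,0,-12.9],"rot":[0,-0.04,0]},{"grip":36,"linear":[0,0,0],"rot":[0,0,0]}]' 40
python3 - <<'E'
from est import *
s=sensors.sense(); print(cc*(s['eef_pos'][0]-p[0])+ss*(s['eef_pos'][1]-p[1]))
im,d=imaging.capture('scene'); cv2.imwrite('pics/s6.png',cv2.resize(im[70:210,250:410,::-1],None,fx=5,fy=4.2,interpolation=cv2.INTER_CUBIC))
E
```

```text
time_s: 4.9
eef_pos: [511.1, 285.7, 198.8]
ee_rot: [-0.079, -0.026, 0.997, -0.002]
force: [-9.7, -2.9, 1.6]
grip_width: 0.498
-68.68133903042224
```

View pics/s6.png

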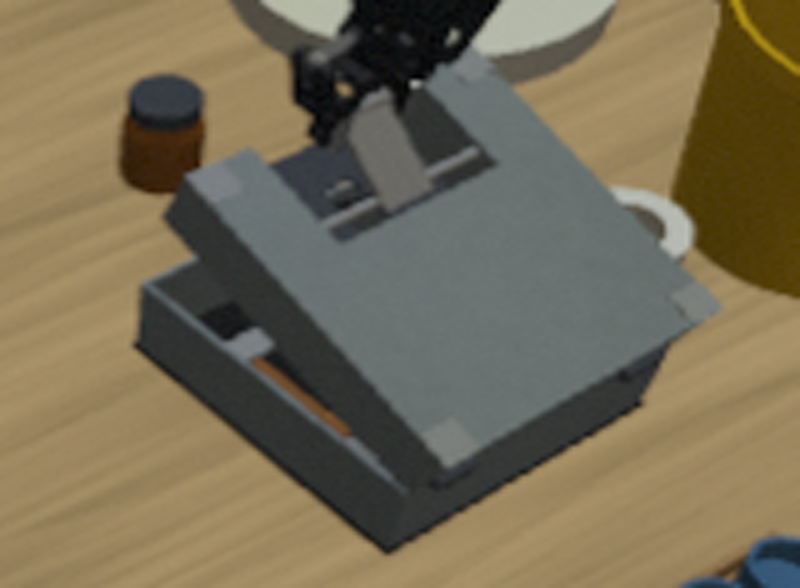

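The lid is opening, at about 0.28 rad, with the bar held. I'll continue.

```bash
python3 -m creep '[{"grip":36,"linear":[-7.5,0,-12.2],"rot":[0,-0.04,0]},{"grip":36,"linear":[-8.7,0,-11.5],"rot":[0,-0.04,0]},{"grip":36,"linear":[-9.8,0,-10.6],"rot":[0,-0.04,0]},{"grip":36,"linear":[-10.8,0,-9.7],"rot":[0,-0.04,0]},{"grip":36,"linear":[-11.8,0,-8.6],"rot":[0,-0.04,0]},{"grip":36,"linear":[0,0,0],"rot":[0,0,0]}]'
python3 - <<'E'
from est import *
s=sensors.sense(); print(s['joints'],cc*(s['eef_pos'][0]-p[0])+ss*(s['eef_pos'][1]-p[1]))
im,d=imaging.capture('scene'); cv2.imwrite('pics/s7.png',cv2.resize(im[50:210,250:410,::-1],None,fx=4,fy=3.6,interpolation=cv2.INTER_CUBIC))
E
```

```text
time_s: 5.45
eef_pos: [564.4, 288.5, 246.5]
ee_rot: [0.021, -0.025, 0.999, 0.0]
force: [-0.5, -2.2, 0.9]
grip_width: 0.497
[ 0.29216359  0.52893381  1.14221479 -0.01041526  1.4291925  -1.32835276] -15.248376321591413
```

View pics/s7.png

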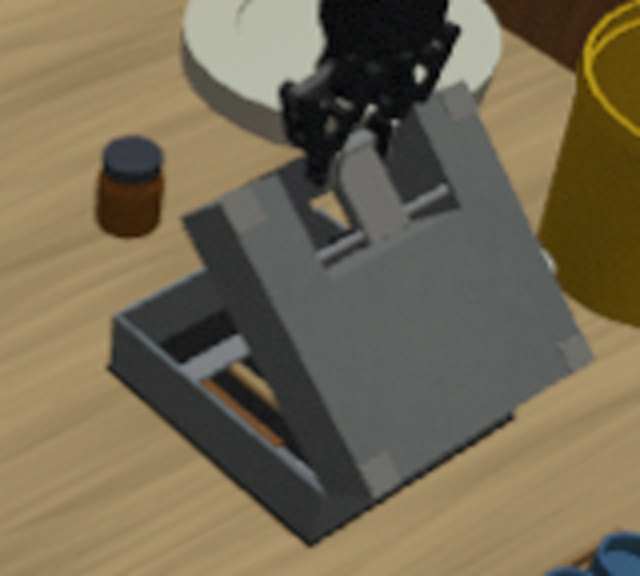

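```bash
python3 -m creep '[{"grip":36,"linear":[-12.7,0,-7.4],"rot":[0,-0.04,0]},{"grip":36,"linear":[-13.4,0,-6.2],"rot":[0,-0.04,0]},{"grip":36,"linear":[-13.9,0,-4.9],"rot":[0,-0.04,0]},{"grip":36,"linear":[-14.3,0,-3.6],"rot":[0,-0.04,0]},{"grip":36,"linear":[-14.6,0,-2.2],"rot":[0,-0.04,0]},{"grip":36,"linear":[-14.8,0,-0.8],"rot":[0,-0.04,0]},{"grip":36,"linear":[-14.5,0,1],"rot":[0,0,0]},{"grip":36,"linear":[0,0,0],"rot":[0,0,0]},{"grip":36,"linear":[0,0,0],"rot":[0,0,0]},{"grip":36,"linear":[0,0,0],"rot":[0,0,0]}]'
python3 - <<'E'
from est import *
s=sensors.sense(); print(s['joints'],cc*(s['eef_pos'][0]-p[0])+ss*(s['eef_pos'][1]-p[1]))
im,d=imaging.capture('scene'); cv2.imwrite('pics/s8.png',cv2.resize(im[50:210,250:410,::-1],None,fx=4,fy=3.6,interpolation=cv2.INTER_CUBIC))
for th in (.8,.9,1.,1.1): print(th,corners(S,th))
E
```

```text
time_s: 6.33
eef_pos: [658.7, 293.3, 286.5]
ee_rot: [0.141, -0.025, 0.99, 0.004]
force: [1.8, -1.7, 6.5]
grip_width: 0.503
[ 0.27951042  0.59583704  0.95976898 -0.06530196  1.30954997 -1.33390876] 79.11628203381878
0.8 {'FR': array([309.2, 106.3]), 'FL': array([370.3,  71.5]), 'BR': array([343.4, 189.1]), 'NFR': array([323.3,  98.2]), 'NBR': array([335.5, 128.6]), 'NBL': array([368.5, 108.2])}
0.9 {'FR': array([315.7, 107.6]), 'FL': array([377.5,  72. ]), 'BR': array([344. , 190.8]), 'NFR': array([330.1,  99.3]), 'NBR': array([340.1, 130.4]), 'NBL': array([373.3, 109.7])}
1.0 {'FR': array([322.7, 109.9]), 'FL': array([385.2,  73.4]), 'BR': array([344.5, 192.5]), 'NFR': array([337.2, 101.4]), 'NBR': array([344.8, 132.8]), 'NBL': array([378.3, 111.7])}
1.1 {'FR': array([330.1, 113.3]), 'FL': array([393.1,  75.8]), 'BR': array([344.9, 194.2]), 'NFR': array([344.7, 104.6]), 'NBR': array([349.7, 135.8]), 'NBL': array([383.2, 114.4])}
```

View pics/s8.png

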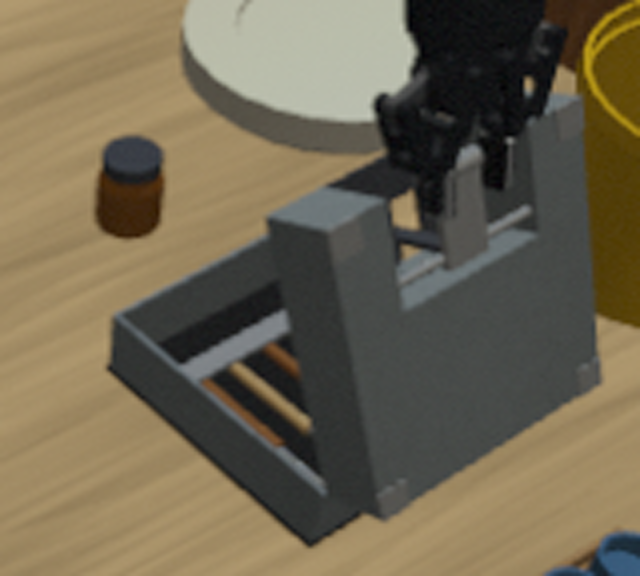

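The lid's front corner is at about (333,114), which is about 1.1 rad, well past 0.75. Now I let go.

```bash
python3 -m creep '[{"grip":50,"linear":[0,0,0],"rot":[0,0,0]},{"grip":58,"linear":[0,0,0],"rot":[0,0,0]},{"grip":66,"linear":[0,0,0],"rot":[0,0,0]},{"grip":66,"linear":[0,0,0],"rot":[0,0,0]},{"grip":66,"linear":[0,0,0],"rot":[0,0,0]}]'
python3 - <<'E'
from est import *
im,d=imaging.capture('wrist'); cv2.imwrite('pics/w9.png',im[:,:,::-1])
E
```

```text
time_s: 6.8
eef_pos: [657.8, 293.6, 284.7]
ee_rot: [0.139, -0.025, 0.99, 0.004]
force: [-0.0, -0.1, 0.6]
grip_width: 0.771
```

View pics/w9.png

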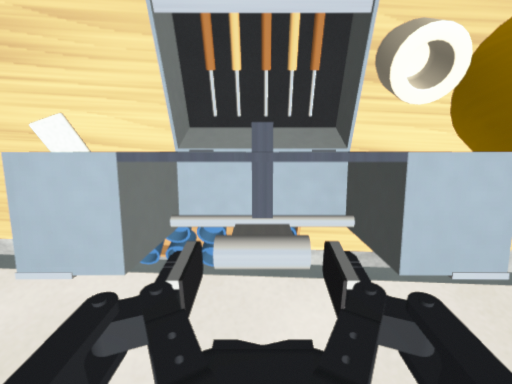

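The bar at (262,252) is free between the pads (190 and 335), and the wrist force is about zero. I'll back out along the tool axis.

```bash
python3 -m creep '[{"grip":66,"linear":[0,0,-5],"rot":[0,0,0]},{"grip":66,"linear":[0,0,-10],"rot":[0,0,0]},{"grip":66,"linear":[0,0,-12],"rot":[0,0,0]},{"grip":66,"linear":[0,0,-15],"rot":[0,0,0]},{"grip":66,"linear":[0,0,-15],"rot":[0,0,0]},{"grip":66,"linear":[0,0,-15],"rot":[0,0,0]},{"grip":66,"linear":[0,0,-15],"rot":[0,0,0]},{"grip":66,"linear":[0,0,-15],"rot":[0,0,0]},{"grip":66,"linear":[10,0,-5],"rot":[0,0,0]},{"grip":66,"linear":[0,0,0],"rot":[0,0,0]},{"grip":66,"linear":[0,0,0],"rot":[0,0,0]},{"grip":66,"linear":[0,0,0],"rot":[0,0,0]}]'
python3 - <<'E'
from est import *
im,d=imaging.capture('scene'); cv2.imwrite('pics/s10.png',cv2.resize(im[:,:,::-1],None,fx=1.5,fy=1.5))
s=sensors.sense(); print(s['force'])
cv2.imwrite('pics/s10c.png',cv2.resize(im[50:210,250:410,::-1],None,fx=4,fy=3.6,interpolation=cv2.INTER_CUBIC))
E
```

```text
time_s: 7.85
eef_pos: [618.9, 291.4, 385.0]
ee_rot: [0.139, -0.025, 0.99, 0.004]
force: [-0.0, 0.1, 0.5]
grip_width: 0.776
[ 0.41345789  0.39601875 -0.37829592]
```

View pics/s10.png

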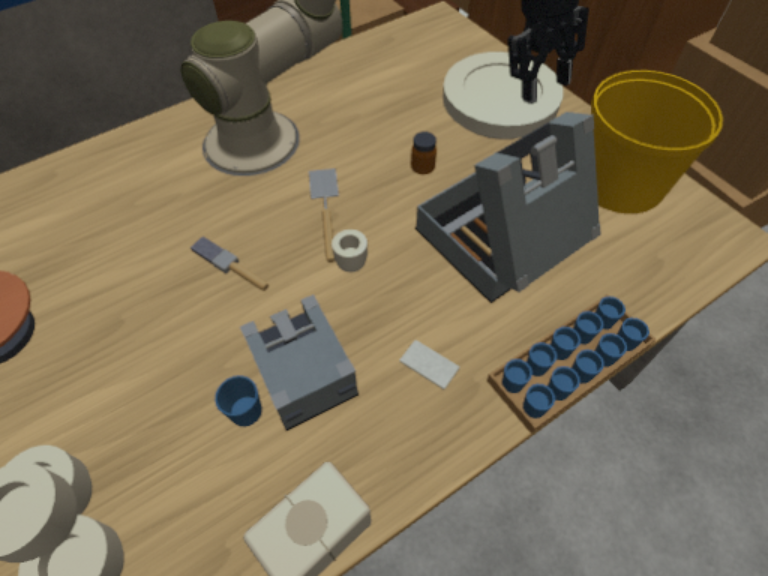

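View pics/s10c.png

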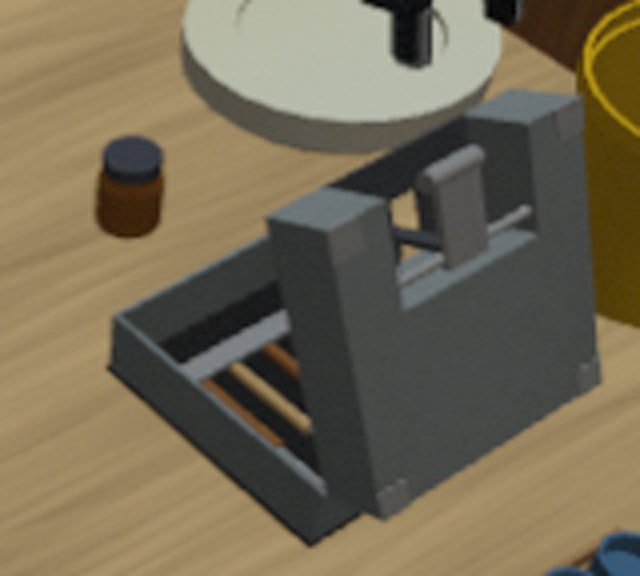

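The lid still stands open: its front corner at crop (332,232) is where it was before release. The paddle is back flat, the gripper is clear above, and the small chest at (300,360) is shut. I'm handing the job in.

```bash
python3 -c "
from rig import ctrl; print(ctrl.finish_job())"
```

```text
the job is handed in; nothing more can be done
None
```

The large chest's lid is open at about 1.1 rad (about 63°) and stayed there after I let go. I handed the job in at about 8 s. I pinched the paddle bar across its ends from above, raised the paddle past its latch, lifted the lid along its arc, opened the fingers and backed out.

**Paddle step:** on the first pull, friction in the grip kept the bar from turning, so the lid began to lift with the paddle at only about 0.33 rad. I eased the grip to 30 N and turned the tool to bring the paddle to about 0.6 rad. The lid was then still at about 0.06 rad, well short of the 0.75 step.

**Last checks:**
- The lid corners sat in the same place in the pictures before and after release.
- The wrist force was about zero and the gripper was more than 50 mm clear of the lid.
- The small chest looks shut, and the robot never went near it.
- The angles come from my own camera measurements, because the joint values could not be read. The lid came out at about 1.1 rad where my arc model expected about 1.0, so the paddle was probably below its upper stop by the end of the lift.

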